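# Take the wrap dispenser's roller off for washing

## Robot

A 6-joint arm with a two-finger parallel gripper is mounted at the origin on the work surface. World frame = base frame: x ahead of the robot, y to its left, z up, the work surface at z = 0. Lengths are in m, angles in degrees, forces in N, time in s.
With the tool pointing down it reaches from about 0.425 to 0.925 m from the base axis. Payload 12.5 kg.
Tool frame: the origin (TCP) lies midway between the tips of the shut fingers; the grasp point (between the pads) lies 19 mm behind it (robot.tcp_to_grasp is the z of the grasp point in the tool frame, in m); z points along the fingers, y is the line along which they close (so a half turn about z gives the same grasp; the last joint's range is limited). The gripper opens to 85 mm and grips with 20 to 120 N. Pads are 22 mm wide; open, the fingers measure 114 mm over their backs; the gripper's body (76 mm by 85 mm) begins 54 mm behind the grasp point. The pads swing forward as they close: fully open they stand 13 mm farther back than shut.
Start: joints at [60.126, 28.126, 89.318, -0, 62.55, -6.05], TCP at [0.252, 0.572, 0.231] pointing down, gripper open.
Joint ranges: [-177.58, 177.58], [-47.91, 125.51], [2.72, 160], [-65.01, 245.01], [3.68, 167.84], [-153.87, 153.87]. Speed limits (degrees/s): [127.2, 127.2, 159.86, 180, 180, 180].

## Interface

Orientations are given as [roll, pitch, yaw] about the fixed x, y, z axes, in that order (R = Rz(yaw) Ry(pitch) Rx(roll)).
In Python, from plant import robot gives the robot as it stands.
- The arm moves only by the tool arm_command, never from a script. Its argument "targets" is a list of rows, each a list of 3 entries, a list of its own where there are three numbers: the shift along the tool's x, y, z each as a share of 20 cm, from -1 to 1, then the turn, a rotation vector about the tool's x, y, z each as a share of 120 degrees, from -1 to 1, then the closure in counts, from 0 (fully open) to 255 (shut). A call has 1 to 8 rows; each row is the pose to reach, as a shift and turn from the pose commanded when the call began, along the tool's axes at that moment; what a row does not reach only later rows make up. A row lasts 1/12 s, in which the tool goes at most 41.7 mm and 7.16 degrees, less where a joint would pass 70% of its speed; a pose out of reach is approached as far as the arm can. A call with a number of a shift or a turn outside -1 to 1 is refused whole. A call with a gripper value outside its range is refused whole. The fingers move at their own pace and stop on an object; "squeeze" is the grip in N (left out, the last holds). Time passes only in rows, so rows that repeat a pose let the fingers close. It gives the time, the measured TCP pose, the force, the opening and the grip force at its end, in the units of the state.
- robot.observe(): the state, without advancing time (a new reading comes with each control period).
- robot.capture(name): name is "side" or "top"; returns (picture, depth): 480x640x3 uint8, blue, green, red; 480x640 float32, m along the optical axis (not along the pixel's ray), 0 where there is no reading.
- robot.calibration(name): a dict with "camera_matrix" (3x3 intrinsics, pixels), "R" (3x3) and "t" (3): a world point X has camera coordinates R X + t. Camera axes: x right, y down, z forward; pixel columns grow to the right and rows downward; lengths in m; the calibration is good to about 2 mm. A picture is of the moment at which its call begins. calibration takes no time and is no camera call.
- robot.hand_in(): hands the job in; it is judged then, once.
The state is a dict: "time": time; "joints": joint angles; "qvel": joint speeds; "joint_efforts": joint torques, N m; "tool_pos": TCP position; "tool_rot": TCP orientation; "ft_force": force on the tool from outside, world axes, zero at the start; "torque": the same for the moment, N m; "grip_width": finger opening in m; "gripper_force": force on a finger pad.
Only numpy, scipy, OpenCV 4.12 (cv2) and the standard library are available. Lean on these libraries where they do the work, as an engineer would, in place of code of your own. Each camera call takes 0.05 s, during which the arm holds its last target. There are 200 camera calls.

## Task

Gently slide the white roller along the dispenser's axle, over the retaining collar at its open end and off. The axle sits a little crooked and the collar catches a roller that is not centred on it, so feel your way and never force the roller against the axle (stay under 18 N). Then lay the roller, without dropping it, on its side between the two ribs in the middle of the draining tray, lengthwise along them, and let go; do not let it fall on the worktop or shift the other things on the table.

Things in the scene. Friction and masses are not known exactly. Their poses are not given: they have to be found in the camera images.
- stand: Wrap dispenser's stand, fixed: dark steel base plate 130 x 120 x 12 mm, grey upright post 30 mm wide, 20 mm thick, top 160 mm above the table. Origin: on the table under the middle of the post. Its x axis is the nominal direction of the axle, from fixed to open end. The axle stands out from the post 140 mm above the table; its open end is at x = 150 mm.
- axle_mount (a point): Rigid mount where the steel axle (18 mm diameter, 137 mm long) starts, at x = 13 mm in the stand's frame, 140 mm up; axes as the stand's. From here the axle runs straight but crooked, unmeasured: up to 0.08 rad to either side and 0.06 rad up or down. Its last 6 mm are a fixed square-edged collar, 22 mm diameter, that just passes the roller's bore if centred within 2 mm.
- roller: White plastic roller: plain tube 32 mm long, 44 mm outer diameter, 26 mm bore (about 4 mm of play all round on the axle), 50 to 100 g. Origin at its middle, x axis along the bore. At the start it hangs loose on the axle by the post, its middle 36 to 42 mm from the stand's origin along x. Rigid, slides and turns freely.
- tray: Aluminium draining tray, fixed, 160 (x) x 170 mm (y), walls 24 mm high, floor 6 mm above the table. Origin: on the table under the middle. Two straight ribs 130 mm long run along x at y = -15.5 and +15.5 mm, each 5 mm wide, tops 12 mm above the table. A roller laid between them rests on their inner edges, axis along x, at y = 0 and 30 mm above the table.
- cup: Blue plastic cup, 72 mm across, 100 mm high; origin under its middle. Leave alone.
- shaker: Small glass shaker with a steel cap, 42 mm across, 75 mm high; origin under its middle. Leave alone.
- spice_jar: Amber spice jar, 48 mm across, 85 mm high; origin under its middle. Leave alone.
- sauce: Sauce bottle, 60 mm across, 190 mm high; origin under its middle. Leave alone.
- wipes: White wipes canister, 100 mm across, 190 mm high; origin under its middle. Leave alone.
- turner: Kitchen turner (spatula) lying flat, 270 mm long along its x. Leave alone.
- spoon: Spoon lying flat, 180 mm long along its x. Leave alone.
Mind the look-alikes: they are no part of the job. What is meant by the roller is not brown, and is the larger of those in its own colour.

How it is judged:
By the outcome, as a careful person would: the job done as asked, in the order asked, and still so for the second after the job is handed in, with the robot touching nothing.
It also fails if it takes over 61 s, if anything falls off the work surface, if the arm or the gripper's body presses on something with over 40 N, if the wrist force passes 120 N, or if a joint passes its speed limit or range.

## Working session

There is one attempt and no reset: what is moved stays moved. The work goes in short steps, Python scripts to look and compute and a tool call to move; the robot and the scene stay as the last step left them, time stands still between calls to the robot, and variables do not carry over. Pictures are saved under pics/ and viewed, at most 10 in all, crops included, and the job is handed in when it is done.

Besides the shell and the picture viewer there is one more tool, called after ">>>" in YAML: its name, and indented under it one key for each argument. arm_command: Moves the arm, as the interface text tells. Its arguments: {"type":"object","properties":{"targets":{"type":"array"},"squeeze":{"type":"number"}},"required":["targets"]}

```bash
mkdir -p pics; ls
python3 - <<'E'
from plant import robot
import cv2,numpy as np
for n in("side","top"):
    p,d=robot.capture(n); cv2.imwrite(f"pics/{n}0.png",p); np.save(f"pics/{n}0.npy",d)
    c=robot.calibration(n); print(n,c["camera_matrix"],c["R"],c["t"],-c["R"].T@c["t"])
s=robot.observe(); print(s); print(robot.tcp_to_grasp)
E
```

```text
pics
side [[456.23224164   0.         322.34413938]
 [  0.         456.23224164 232.94742537]
 [  0.           0.           1.        ]] [[ 0.81511036 -0.57897884  0.0194579 ]
 [-0.37800243 -0.55701965 -0.73948852]
 [ 0.43898663  0.59540962 -0.6728879 ]] [-0.48222426  0.25876533  0.81042913] [ 0.13511236 -0.61759757  0.74606501]
top [[456.84282119   0.         311.78208624]
 [  0.         456.84282119 244.3529377 ]
 [  0.           0.           1.        ]] [[-2.91359939e-02 -9.99575450e-01  1.16731297e-04]
 [-9.77779286e-01  2.84764166e-02 -2.07693911e-01]
 [ 2.07602411e-01 -6.16550597e-03 -9.78193859e-01]] [-0.0466015   0.57074017  1.01554052] [ 0.34587148 -0.05657303  1.1119402 ]
{'time': 0.1, 'joints': array([ 6.01253506e+01,  2.81620325e+01,  8.93449374e+01, -1.64231904e-04,
        6.25494002e+01, -6.04794911e+00]), 'qvel': array([ 0.07365505, -0.20555157, -0.12311225, -0.02408753,  0.00286948,
        0.04696916]), 'joint_efforts': array([ 2.78477099e-03, -6.19452024e+01, -2.62023193e+01, -1.49310058e-04,
        2.91209253e-03,  6.96878919e-05]), 'tool_pos': array([0.25234523, 0.57159181, 0.23078185]), 'tool_rot': array([-1.79943928e+02, -5.79433396e-03,  1.56173373e+02]), 'ft_force': array([ 0.34734871, -0.57650694, -1.41848474]), 'torque': array([-0.02200553, -0.03358083,  0.00281312]), 'gripper_force': 0.0, 'grip_width': 0.08531359914998374}
-0.0187
```

View pics/side0.png

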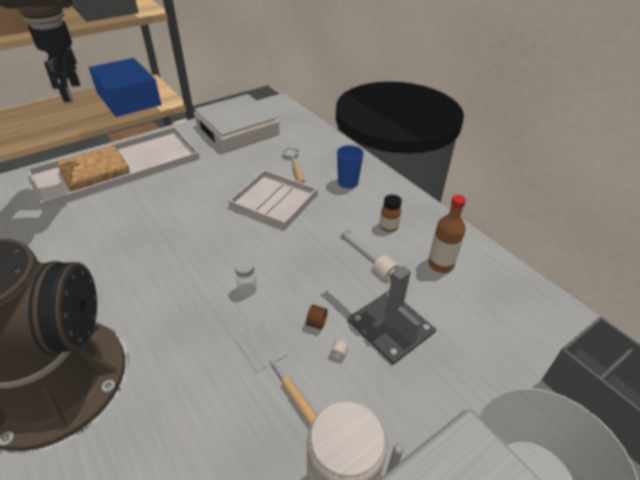

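View pics/top0.png

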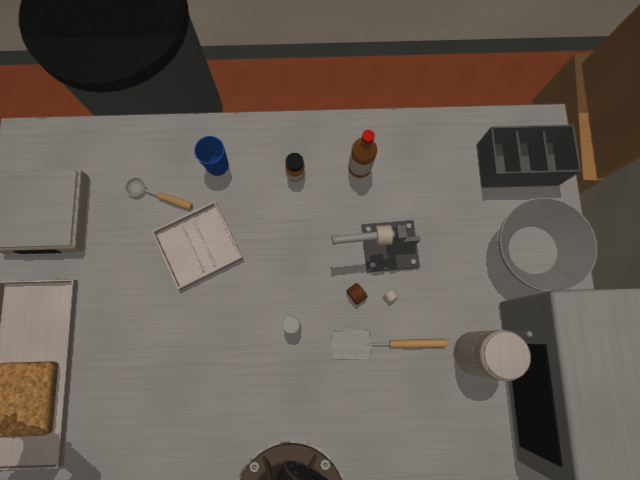

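Side view: the roller is at (384,268) on the axle and the tray at (273,199). Top view: the roller is at (385,236), with the axle's open end at (334,239) and the tray at (198,245).
Candidates in the top view are the white tube on the axle (385,236), the small white one (391,296) and the brown one (357,294). The first is the roller: it is white, and the larger of the two white ones. I'll confirm in an enlarged crop.

```bash
cat > h.py <<'E'
import numpy as np, cv2
from plant import robot
C={n:robot.calibration(n) for n in("side","top")}
def ray(n,uv):
    c=C[n]; d=np.linalg.inv(c["camera_matrix"])@[uv[0],uv[1],1.]
    return -c["R"].T@c["t"], c["R"].T@d   # depth-scaled
def plane(n,uv,z):
    o,d=ray(n,uv); return o+d*(z-o[2])/d[2]
def deep(n,uv,D): o,d=ray(n,uv); return o+d*D
def proj(n,X):
    c=C[n]; p=c["camera_matrix"]@(c["R"]@np.asarray(X)+c["t"]); return p[:2]/p[2]
def tri(us,ut):
    A=[];b=[]
    for n,u in(("side",us),("top",ut)):
        o,d=ray(n,u); d=d/np.linalg.norm(d); P=np.eye(3)-np.outer(d,d); A.append(P); b.append(P@o)
    A=np.vstack(A); b=np.hstack(b); x,r,_,_=np.linalg.lstsq(A,b,rcond=None); return x,float(np.sqrt(r[0])) if len(r) else 0
E
python3 - <<'E'
from h import *
t=cv2.imread("pics/top0.png")[200:315,320:430]; s=cv2.imread("pics/side0.png")[220:370,330:445]
t=cv2.resize(t,(400,int(400*115/110)),interpolation=cv2.INTER_CUBIC)
s=cv2.resize(s,(400,int(400*150/115)),interpolation=cv2.INTER_CUBIC)
c=np.zeros((540,800,3),np.uint8); c[:t.shape[0],:400]=t; c[:s.shape[0],400:]=s
cv2.imwrite("pics/crop0.png",c)
E
```

```text
(no output)
```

View pics/crop0.png

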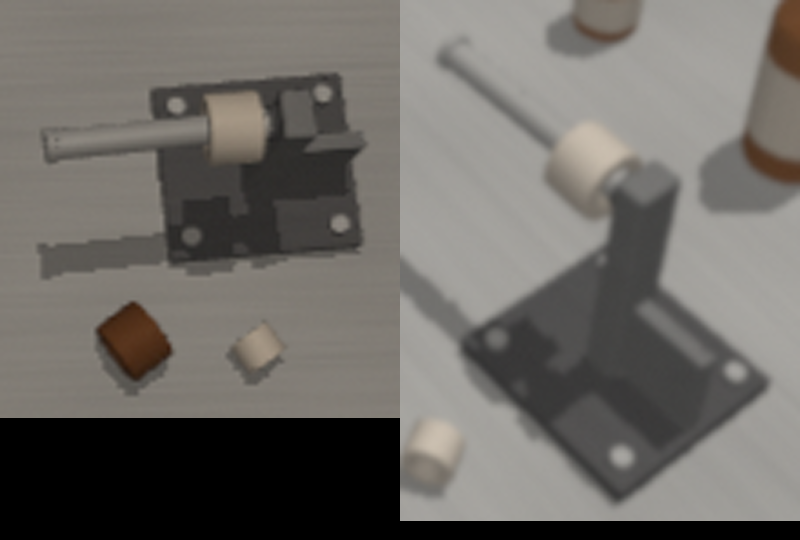

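The crop confirms it: the white tube on the axle is the roller. The small white one and the brown one are loose on the table. Next I'll measure the axle, the stand and the tray.

Run:
```python
from h import *
pl=np.array([plane("top",u,.012) for u in[(361.8,224.75),(413.5,220.1),(419.5,268.2),(365.9,272.9)]]); print("plate",pl.round(4), np.linalg.norm(np.diff(pl,axis=0),axis=1))
for n,(u0,u1,v0,v1) in (("top",(325,425,215,260)),("side",(335,412,225,300))):
    D=np.load(f"pics/{n}0.npy"); im=cv2.imread(f"pics/{n}0.png"); hsv=cv2.cvtColor(im,cv2.COLOR_BGR2HSV)
    P=[];c=[];uv=[]
    for v in range(v0,v1):
        for u in range(u0,u1):
            if D[v,u]>0:
                X=deep(n,(u,v),D[v,u])
                if .11<X[2]<.19: P.append(X);c.append(hsv[v,u]);uv.append((u,v))
    P=np.array(P);c=np.array(c);uv=np.array(uv)
    w=(c[:,1]>35)&(c[:,2]>120)
    post=(c[:,2]<105)
    a=~w&~post
    for k,m in(("white",w),("dark",post),("axle",a)):
        print(n,k,m.sum(),P[m].mean(0).round(4),P[m].min(0).round(4),P[m].max(0).round(4))
    # axle in y bins
    for lo in np.arange(P[:,1].min()//.01*.01,P[:,1].max(),.01):
        m=a&(P[:,1]>=lo)&(P[:,1]<lo+.01)
        if m.sum(): print(round(lo,3),m.sum(),P[m].mean(0).round(4),"x",P[m][:,0].min().round(4),P[m][:,0].max().round(4),"zmax",P[m][:,2].max().round(4), "uv",uv[m].mean(0).round(2))
# tray
for n in("top","side"):
    im=cv2.imread(f"pics/{n}0.png");D=np.load(f"pics/{n}0.npy")
    u0,u1,v0,v1=(145,250,195,295) if n=="top" else (222,325,165,232)
    P=np.array([deep(n,(u,v),D[v,u]) for v in range(v0,v1) for u in range(u0,u1) if D[v,u]>0])
    print(n,"tray heights",np.histogram(P[:,2],bins=np.arange(-.006,.04,.004)))
    w=P[(P[:,2]>.016)&(P[:,2]<.035)]
    r=cv2.minAreaRect((w[:,:2]*1000).astype(np.float32)); print(r)
    f=P[(P[:,2]>.0095)&(P[:,2]<.0145)]; print(len(f))
```

```text
plate [[ 0.6255 -0.1891  0.012 ]
 [ 0.6336 -0.3184  0.012 ]
 [ 0.5124 -0.3239  0.012 ]
 [ 0.5046 -0.1928  0.012 ]] [0.12953254 0.12140694 0.13128158]
top white 218 [ 0.5696 -0.2201  0.1556] [ 0.5542 -0.2378  0.1469] [ 0.5886 -0.2035  0.1613]
top dark 378 [ 0.5634 -0.218   0.1486] [ 0.5466 -0.2657  0.1101] [ 0.5903 -0.1064  0.1661]
top axle 317 [ 0.564  -0.1635  0.1497] [ 0.5505 -0.2393  0.1361] [ 0.5908 -0.1068  0.1598]
-0.24 12 [ 0.5616 -0.2363  0.1493] x 0.5507 0.5769 zmax 0.154 uv [391.92 236.92]
-0.23 13 [ 0.5607 -0.2254  0.1472] x 0.5505 0.5908 zmax 0.151 uv [386.77 237.69]
-0.22 8 [ 0.552  -0.2153  0.1493] x 0.5505 0.5529 zmax 0.1513 uv [382.5 241.5]
-0.21 21 [ 0.5654 -0.2038  0.1507] x 0.5506 0.5876 zmax 0.1598 uv [376.9  235.48]
-0.2 25 [ 0.5677 -0.1952  0.1492] x 0.5627 0.5746 zmax 0.1533 uv [372.76 234.68]
-0.19 28 [ 0.5667 -0.185   0.1489] x 0.5604 0.5723 zmax 0.1532 uv [368.07 235.32]
-0.18 27 [ 0.5666 -0.1748  0.1493] x 0.5603 0.5733 zmax 0.153 uv [363.41 235.44]
-0.17 31 [ 0.5653 -0.165   0.1493] x 0.5589 0.5741 zmax 0.1529 uv [358.87 236.16]
-0.16 26 [ 0.5652 -0.1551  0.1494] x 0.5587 0.5712 zmax 0.1524 uv [354.31 236.35]
-0.15 29 [ 0.5638 -0.1452  0.1494] x 0.5578 0.5717 zmax 0.1556 uv [349.79 237.07]
-0.14 30 [ 0.563  -0.1347  0.1505] x 0.5575 0.5698 zmax 0.1546 uv [345.  237.5]
-0.13 26 [ 0.5627 -0.1249  0.1503] x 0.5554 0.5703 zmax 0.1541 uv [340.42 237.77]
-0.12 31 [ 0.5614 -0.1151  0.1511] x 0.555 0.5695 zmax 0.1548 uv [335.94 238.39]
-0.11 10 [ 0.5627 -0.1082  0.1492] x 0.5525 0.5704 zmax 0.1547 uv [332.7 238.1]<stdin>:16: RuntimeWarning: Mean of empty slice.
  ret = um.true_divide(
Traceback (most recent call last):
ValueError: zero-size array to reduction operation minimum which has no identity
```

```bash
cat > meas.py <<'E'
from h import *
def pts(n,box,pre="0"):
    D=np.load(f"pics/{n}{pre}.npy"); im=cv2.imread(f"pics/{n}{pre}.png"); hsv=cv2.cvtColor(im,cv2.COLOR_BGR2HSV)
    u0,u1,v0,v1=box; v,u=np.mgrid[v0:v1,u0:u1]; v=v.ravel();u=u.ravel(); d=D[v,u]; k=d>0
    u,v,d=u[k],v[k],d[k]; o=ray(n,(0,0))[0]; c=C[n]
    X=o+(c["R"].T@np.linalg.inv(c["camera_matrix"])@np.vstack([u,v,np.ones_like(u)])*d).T
    return X,np.c_[u,v],hsv[v,u].astype(int)
E
python3 - <<'E'
from meas import *
lines={}
for n,box in(("top",(325,425,215,260)),("side",(335,425,220,300))):
    X,uv,h=pts(n,box)
    tbl=X[(abs(X[:,2])<.01)]; print(n,"table z",np.median(tbl[:,2]))
    k=(X[:,2]>.115)&(X[:,2]<.19)
    m=k&(X[:,1]>-.195)&(X[:,1]<-.118)
    A=X[m]; U=uv[m]
    q,_=np.linalg.qr(np.c_[np.ones(len(A))]) 
    mu=A.mean(0); d=np.linalg.svd(A-mu)[2][0]; d*=np.sign(d[1]); print(n,"svd line",mu.round(4),d.round(4))
    mu2=U.mean(0); e=np.linalg.svd(U-mu2)[2][0]; lines[n]=(mu2,e); print("img",mu2,e)
    E=X[k&(X[:,1]>-.15)]; print("open end y",np.sort(E[:,1])[-6:], "min/max uv",uv[k].min(0),uv[k].max(0))
    w=k&(h[:,1]>35)&(h[:,2]>120); W=X[w]; print("white y 2/98",np.percentile(W[:,1],[0,2,50,98,100]).round(4),"x",np.percentile(W[:,0],[0,2,98,100]).round(4),"z",np.percentile(W[:,2],[2,98]).round(4))
    p=k&(X[:,1]<-.243); P=X[p]; print("post",P.min(0).round(4),P.max(0).round(4),len(P))
    t=P[P[:,2]>.155]
    if len(t): print("post top",np.median(t,0),t.min(0),t.max(0), cv2.minAreaRect((t[:,:2]*1000).astype(np.float32)))
# plane intersection line
N=[];O=[]
for n,(mu,e) in lines.items():
    o,a=ray(n,mu-20*e); _,b=ray(n,mu+20*e); N.append(np.cross(a,b)/np.linalg.norm(np.cross(a,b))); O.append(o)
d=np.cross(*N); d/=np.linalg.norm(d); d*=np.sign(d[1])
x0=np.linalg.solve(np.array([N[0],N[1],[0,1,0]]),[N[0]@O[0],N[1]@O[1],-.15]); print("axle line at y=-.15",x0,d, "yaw",np.degrees(np.arctan2(d[1],d[0])),"slope",d[2])
for n,box in(("top",(140,255,195,295)),("side",(222,325,165,232))):
    X,uv,h=pts(n,box)
    w=X[(X[:,2]>.018)&(X[:,2]<.03)]
    print(n,"tray",cv2.minAreaRect((w[:,:2]*1000).astype(np.float32)),len(w))
    print(np.histogram(X[:,2],bins=np.arange(-.004,.032,.002))[0])
E
```

```text
top table z 0.00026493357252410643
top svd line [ 0.5629 -0.1564  0.1486] [-0.0911  0.9955  0.0243]
img [354.94827586 237.44482759] [-0.99369869  0.11208436]
open end y [-0.10662682 -0.10661231 -0.10657274 -0.10652896 -0.10642444 -0.10638037] min/max uv [332 225] [406 245]
white y 2/98 [-0.2378 -0.2354 -0.2201 -0.2052 -0.2035] x [0.5542 0.5544 0.5867 0.5886] z [0.1483 0.1606]
post [ 0.5562 -0.2657  0.1151] [ 0.5861 -0.2431  0.1661] 191
post top [ 0.5707888  -0.25474972  0.15975947] [ 0.55654372 -0.26573815  0.15552846] [ 0.58574632 -0.24483248  0.16606011] ((571.3688354492188, -255.53863525390625), (29.524564743041992, 20.208555221557617), 2.852084159851074)
side table z 0.0008109354629399768
side svd line [ 0.5627 -0.1576  0.1479] [-0.0785  0.9968  0.0145]
img [359.73020528 245.96480938] [0.7790769  0.62692838]
open end y [-0.11124048 -0.1108656  -0.11034428 -0.10996141 -0.10939476 -0.10892567] min/max uv [341 229] [410 294]Traceback (most recent call last):
  File "<stdin>", line 13, in <module>
    return _quantile_unchecked(
        a, q, axis, out, overwrite_input, method, keepdims, weights)
    return _ureduce(a,
                    func=_quantile_ureduce_func,
    ...<5 lines>...
                    overwrite_input=overwrite_input,
                    method=method)
    r = func(a, **kwargs)
    result = _quantile(arr,
                       quantiles=q,
    ...<2 lines>...
                       out=out,
                       weights=wgt)
    slices_having_nans = np.isnan(arr[-1, ...])
                                  ~~~^^^^^^^^^
IndexError: index -1 is out of bounds for axis 0 with size 0
```

Run:
```python
from meas import *
lines={}
for n,box in(("top",(325,425,215,260)),("side",(335,425,220,300))):
    X,uv,h=pts(n,box)
    k=(X[:,2]>.115)&(X[:,2]<.19); m=k&(X[:,1]>-.192)&(X[:,1]<-.118); U=uv[m].astype(float)
    ax=0 if n=="top" else 0   # bin along columns, mid of edges
    cc=[(c,(U[U[:,0]==c,1].min()+U[U[:,0]==c,1].max())/2) for c in np.unique(U[:,0])][3:-3]
    cc=np.array(cc); f=np.polyfit(cc[:,0],cc[:,1],1); mu=cc.mean(0); e=np.array([1,f[0]]); lines[n]=(mu,e); print(n,mu,f, "rms",np.std(np.polyval(f,cc[:,0])-cc[:,1]))
    if n=="side": 
        V=X[k]; wz=(h[k][:,2]>150)&(V[:,1]<-.19); print("side roller-ish hsv", np.median(h[k][V[:,1]<-.2],0), V[V[:,1]<-.2].min(0),V[V[:,1]<-.2].max(0))
N=[];O=[]
for n,(mu,e) in lines.items():
    o,a=ray(n,mu-15*e); _,b=ray(n,mu+15*e); q=np.cross(a,b); N.append(q/np.linalg.norm(q)); O.append(o)
d=np.cross(*N); d/=np.linalg.norm(d); d*=np.sign(d[1])
for y in(-.2425,-.2205,-.15,-.106):
    print("axle at",np.linalg.solve(np.array([N[0],N[1],[0,1,0]]),[N[0]@O[0],N[1]@O[1],y]))
print(d,"yaw",np.degrees(np.arctan2(d[1],d[0])))
for n,box in(("top",(140,255,195,295)),("side",(222,325,165,232))):
    X,uv,h=pts(n,box)
    w=X[(X[:,2]>.018)&(X[:,2]<.03)]
    print(n,"tray",cv2.minAreaRect((w[:,:2]*1000).astype(np.float32)),len(w))
    print(np.histogram(X[:,2],bins=np.arange(-.004,.032,.002))[0])
im=cv2.imread("pics/top0.png")[190:300,140:255]; cv2.imwrite("pics/tray.png",cv2.resize(im,None,fx=5,fy=5,interpolation=cv2.INTER_CUBIC))
```

```text
top [354.5 237.5] [-1.02353585e-01  2.73784346e+02] rms 0.17524264647477356
side [359.5        245.71153846] [  0.74136752 -20.81008547] rms 0.700516386971437
side roller-ish hsv [ 18.  18. 119.] [ 0.54908632 -0.270126    0.11525881] [ 0.59092858 -0.20001227  0.16336899]
axle at [ 0.56841809 -0.2425      0.15284794]
axle at [ 0.56705961 -0.2205      0.15146635]
axle at [ 0.56270632 -0.15        0.14703899]
axle at [ 0.55998937 -0.106       0.14427581]
[-0.06151078  0.99614407 -0.06255735] yaw 93.53346353144187
top tray ((620.6928100585938, 235.2180938720703), (238.52149963378906, 170.66477966308594), 25.37718391418457) 683
[ 711 1974 2410 1580 1330 1299  715  255  158  125  105  112  124  201
  162   70   14]
side tray ((619.234619140625, 230.51303100585938), (235.40379333496094, 175.1465606689453), 25.194881439208984) 666
[ 105  921 1831  842  539  886  444  184  189  151  120  145  136  141
  178   63    3]
```

View pics/tray.png

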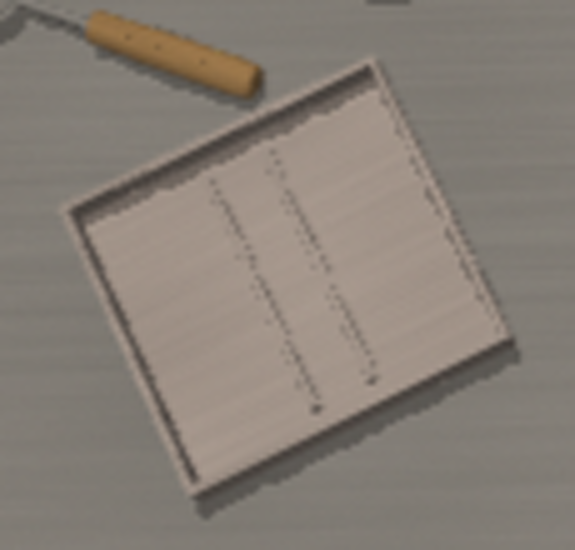

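Tray crop: outer corners near (65,210), (375,60), (515,340), (195,495), with rib lines from (212,180) to (318,408) and (272,150) to (373,380), at 5x scale.

```bash
cat > fit.py <<'E'
from meas import *
from scipy.optimize import least_squares
def cyl(A,r,y0=-.15,fixdir=None):
    def f(p):
        d=np.array([p[2],1,p[3]]) if fixdir is None else fixdir
        d=d/np.linalg.norm(d); q=A-[p[0],y0,p[1]]; q=q-np.outer(q@d,d); return np.linalg.norm(q,axis=1)-r
    s=least_squares(f,[A[:,0].mean(),A[:,2].mean()-r,0,0][:4 if fixdir is None else 2],loss="soft_l1",f_scale=.001)
    return s.x,np.std(f(s.x))
E
python3 - <<'E'
from fit import *
S=[]
for n,box in(("top",(325,425,215,260)),("side",(335,425,220,300))):
    X,uv,h=pts(n,box); m=(X[:,2]>.13)&(X[:,2]<.165)&(X[:,1]>-.195)&(X[:,1]<-.118); S.append(X[m])
    print(n,len(X[m]),*[np.round(v,4) for v in cyl(X[m],.009)])
    m=(X[:,2]>.115)&(X[:,2]<.175)&(X[:,1]>-.233)&(X[:,1]<-.207); print(" roller",len(X[m]),*[np.round(v,4) for v in cyl(X[m],.022,-.2205,np.array([-.07,1,.01]))])
    Y=X[(X[:,2]>.115)]; d=np.array([-.0688,.9976]); 
print("both",*[np.round(v,4) for v in cyl(np.vstack(S),.009)])
k=np.array([(65,210),(375,60),(515,340),(195,495)])/5.+[140-.4,190-.4]
P=np.array([plane("top",u,.024) for u in k]); print(P.round(4)); print("c",P.mean(0),np.linalg.norm(np.roll(P,-1,0)-P,axis=1))
for a,b in((0,1),(3,2),(0,3),(1,2)): q=P[b]-P[a]; print(np.degrees(np.arctan2(q[1],q[0])))
for a,b in (((212,180),(318,408)),((272,150),(373,380)),((242,165),(345.5,394))):
    p=plane("top",np.array(a)/5+[139.6,189.6],.009);q=plane("top",np.array(b)/5+[139.6,189.6],.009); print("rib",p.round(4),q.round(4),np.linalg.norm(q-p),np.degrees(np.arctan2(*(q-p)[1::-1])))
E
```

```text
top 290 [ 0.5637  0.142  -0.0791  0.0258] 0.0014
 roller 240 [0.5697 0.1362] 0.0014
side 341 [ 0.5664  0.1425 -0.0757  0.0166] 0.0011
 roller 307 [0.5724 0.1368] 0.0016
both [ 0.5654  0.1422 -0.0764  0.0217] 0.0014
[[0.62   0.3253 0.024 ]
 [0.6923 0.1747 0.024 ]
 [0.5489 0.1048 0.024 ]
 [0.4782 0.2573 0.024 ]]
c [0.58484426 0.21552524 0.024     ] [0.16705831 0.15951985 0.16803306 0.15733566]
-64.36476319003374
-65.10864902401082
-154.3802268062932
-154.0349948508613
rib [0.6371 0.2581 0.009 ] [0.5208 0.203  0.009 ] 0.12866657341690774 -154.65695173103595
rib [0.6517 0.2286 0.009 ] [0.5338 0.1764 0.009 ] 0.12886761239876574 -156.11469711242503
rib [0.6444 0.2433 0.009 ] [0.5273 0.1897 0.009 ] 0.12875648419875368 -155.38456365288891
```

```bash
cat >> h.py <<'E'
from scipy.spatial.transform import Rotation as Ro
def cur():
    s=robot.observe(); return np.array(s["tool_pos"]),Ro.from_euler("xyz",s["tool_rot"],degrees=True),s
AX=np.array([-.0764,1,.0217]); AX/=np.linalg.norm(AX)
def downR(d):   # tool x along d, z as far down as possible
    d=np.asarray(d,float); d/=np.linalg.norm(d); z=np.array([0,0,-1.]); y=np.cross(z,d); y/=np.linalg.norm(y); z=np.cross(d,y)
    return Ro.from_matrix(np.c_[d,y,z])
def go(p,R):
    P,Q,s=cur(); print("shift",(Q.inv().apply(np.asarray(p)-P)/.2).round(4),"turn",(np.degrees((Q.inv()*R).as_rotvec())/120).round(4),"t",round(s["time"],2))
YR=lambda a: downR([np.cos(np.radians(a)),np.sin(np.radians(a)),0])
E
python3 -c "
from h import *
go([.42,.44,.28],YR(130)); P,Q,s=cur()
"
```

```text
shift [-1.0326 -0.2635 -0.2459] turn [-5.000e-04  1.000e-04  2.181e-01] t 0.1
```

>>> arm_command:
  targets:
    - [[-1, -0.25, -0.25], [0, 0, 0.22], 0]
    - [[-1, -0.25, -0.25], [0, 0, 0.22], 0]
    - [[-1, -0.25, -0.25], [0, 0, 0.22], 0]
    - [[-1, -0.25, -0.25], [0, 0, 0.22], 0]
    - [[-1, -0.25, -0.25], [0, 0, 0.22], 0]
    - [[-1, -0.25, -0.25], [0, 0, 0.22], 0]

```text
time: 0.6
tool_pos: [0.4198, 0.4419, 0.2827]
tool_rot: [179.9, 0.1, 129.5]
ft_force: [-0.6, -0.5, -0.1]
grip_width: 0.0857
gripper_force: 0.0
```

```bash
python3 -c "
from h import *
go([.53,.26,.28],YR(115)); print(cur()[0],cur()[1].as_euler('xyz',degrees=True))
"
```

```text
shift [-1.0523 -0.1539  0.0144] turn [0.0011 0.0004 0.121 ] t 0.6
[0.41981555 0.44193846 0.2827007 ] [1.79870398e+02 6.63847417e-02 1.29517014e+02]
```

>>> arm_command:
  targets:
    - [[-1, -0.15, 0], [0, 0, 0.12], 0]
    - [[-1, -0.15, 0], [0, 0, 0.12], 0]
    - [[-1, -0.15, 0], [0, 0, 0.12], 0]
    - [[-1, -0.15, 0], [0, 0, 0.12], 0]
    - [[-1, -0.15, 0], [0, 0, 0.12], 0]
    - [[-1, -0.15, 0], [0, 0, 0.12], 0]

```text
time: 1.1
tool_pos: [0.5226, 0.2678, 0.2809]
tool_rot: [-180.0, 0.1, 115.1]
ft_force: [0.3, 0.2, 0.3]
grip_width: 0.0855
gripper_force: 0.0
```

```bash
python3 -c "
from h import *
go([.575,.08,.28],YR(94.4))
"
```

```text
shift [-0.9614 -0.1619  0.0053] turn [-1.000e-04  5.000e-04  1.728e-01] t 1.1
```

>>> arm_command:
  targets:
    - [[-0.96, -0.16, 0], [0, 0, 0.17], 0]
    - [[-0.96, -0.16, 0], [0, 0, 0.17], 0]
    - [[-0.96, -0.16, 0], [0, 0, 0.17], 0]
    - [[-0.96, -0.16, 0], [0, 0, 0.17], 0]
    - [[-0.96, -0.16, 0], [0, 0, 0.17], 0]
    - [[-0.96, -0.16, 0], [0, 0, 0.17], 0]

```text
time: 1.6
tool_pos: [0.5745, 0.0811, 0.2808]
tool_rot: [-180.0, 0.0, 94.8]
ft_force: [0.3, -0.4, -0.3]
grip_width: 0.0857
gripper_force: 0.0
```

```bash
python3 -c "
from h import *
go([.572,-.115,.27],downR(AX))
"
```

```text
shift [-0.9759 -0.0938  0.0548] turn [-0.0003  0.0107  0.0033] t 1.6
```

>>> arm_command:
  targets:
    - [[-0.98, -0.09, 0.05], [0, 0.0105, 0.003], 0]
    - [[-0.98, -0.09, 0.05], [0, 0.0105, 0.003], 0]
    - [[-0.98, -0.09, 0.05], [0, 0.0105, 0.003], 0]
    - [[-0.98, -0.09, 0.05], [0, 0.0105, 0.003], 0]
    - [[-0.98, -0.09, 0.05], [0, 0.0105, 0.003], 0]
    - [[-0.98, -0.09, 0.05], [0, 0.0105, 0.003], 0]
    - [[-0.98, -0.09, 0.05], [0, 0.0105, 0.003], 0]

```text
time: 2.18
tool_pos: [0.5724, -0.1123, 0.2707]
tool_rot: [-179.9, -1.3, 94.5]
ft_force: [-0.4, -0.3, 0.7]
grip_width: 0.0855
gripper_force: 0.0
```

```bash
python3 -c "
from h import *
go([.571,-.219,.20],downR(AX)); go([.571,-.219,.1145],downR(AX)); print(cur()[0])
"
```

```text
shift [-0.5391 -0.0483  0.3416] turn [-0.0004 -0.0005  0.001 ] t 2.18
shift [-0.5488 -0.048   0.769 ] turn [-0.0004 -0.0005  0.001 ] t 2.18
[ 0.57237783 -0.11232586  0.27073957]
```

>>> arm_command:
  targets:
    - [[-0.25, -0.02, 0], [0, 0, 0], 0]
    - [[-0.54, -0.048, 0.1], [0, 0, 0.001], 0]
    - [[-0.54, -0.048, 0.2], [0, 0, 0.001], 0]
    - [[-0.54, -0.048, 0.34], [0, 0, 0.001], 0]
    - [[-0.54, -0.048, 0.34], [0, 0, 0.001], 0]
    - [[-0.54, -0.048, 0.34], [0, 0, 0.001], 0]

```text
time: 2.68
tool_pos: [0.5715, -0.2169, 0.2003]
tool_rot: [-179.9, -1.4, 94.6]
ft_force: [-0.7, 0.7, 1.0]
grip_width: 0.0856
gripper_force: 0.0
```

```bash
python3 -c "
from h import *
go([.571,-.219,.1145],downR(AX)); print(cur()[0])
p,d=robot.capture('side'); cv2.imwrite('pics/s1.png',cv2.resize(p[180:320,310:460],None,fx=4,fy=4)); np.save('pics/side1.npy',d); cv2.imwrite('pics/side1.png',p)
"
```

```text
shift [-0.0206 -0.0024  0.4288] turn [-0.0012 -0.0011  0.0016] t 2.68
[ 0.57152371 -0.21688096  0.20033819]
```

View pics/s1.png

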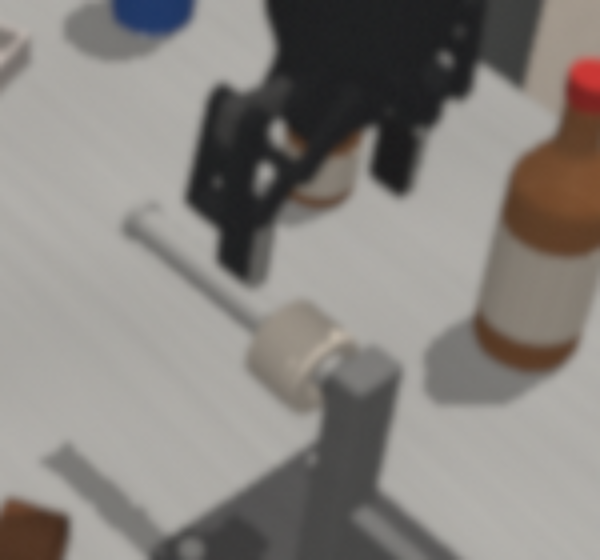

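The fingers, at (243,265) and (392,180) in the crop, straddle the roller at (300,355), and the sides are clear. Descending.

>>> arm_command:
  targets:
    - [[-0.02, -0.002, 0.12], [0, 0, 0], 0]
    - [[-0.02, -0.002, 0.24], [0, 0, 0], 0]
    - [[-0.02, -0.002, 0.34], [0, 0, 0], 0]
    - [[-0.02, -0.002, 0.4], [0, 0, 0], 0]
    - [[-0.02, -0.002, 0.43], [0, 0, 0], 0]
    - [[-0.02, -0.002, 0.43], [0, 0, 0], 0]

```text
time: 3.23
tool_pos: [0.5718, -0.22, 0.1152]
tool_rot: [180.0, -1.3, 94.6]
ft_force: [-0.4, -0.2, 0.4]
grip_width: 0.0856
gripper_force: 0.0
```

```bash
python3 -c "
from h import *
print(cur()[2]); go([.571,-.219,.1145],downR(AX))
p,d=robot.capture('top'); cv2.imwrite('pics/t2.png',cv2.resize(p[190:290,320:440],None,fx=5,fy=5)); np.save('pics/top2.npy',d)
"
```

```text
{'time': 3.2333, 'joints': array([-27.66682915,  34.89228112,  97.24807543,   1.42729302,
        48.53936013, -33.17878001]), 'qvel': array([-0.3663227 , -1.39452548, -1.03781968, -0.03105214,  1.33410144,
       -0.01886906]), 'joint_efforts': array([ 1.12026336e-01, -6.32745051e+01, -2.06406087e+01,  5.21136448e-02,
       -2.59302557e-01,  7.34871192e-04]), 'tool_pos': array([ 0.57175707, -0.21997077,  0.11515344]), 'tool_rot': array([179.99706945,  -1.26255315,  94.56059268]), 'ft_force': array([-0.386103  , -0.20643546,  0.36470886]), 'torque': array([-0.02290226, -0.08645821, -0.01892703]), 'gripper_force': 0.0, 'grip_width': 0.08561410859262993}
shift [ 0.0051 -0.0034  0.0034] turn [-0.     -0.0002  0.0016] t 3.23
```

View pics/t2.png

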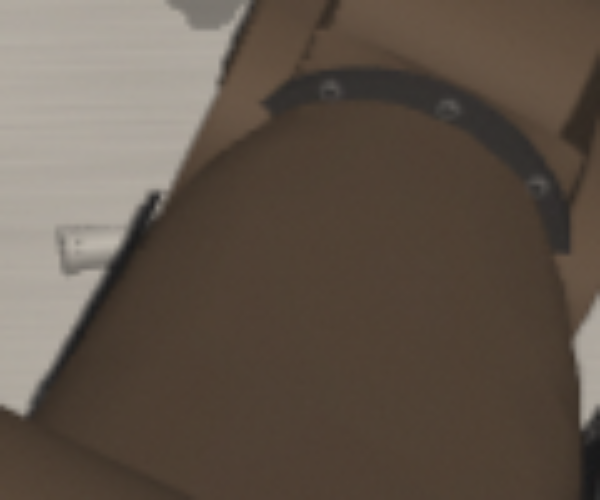

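The top view shows only the arm over the stand, with the axle's collar at (75,245) still visible. Closing gently.

>>> arm_command:
  targets:
    - [[0, 0, 0], [0, 0, 0], 60]
    - [[0, 0, 0], [0, 0, 0], 100]
    - [[0, 0, 0], [0, 0, 0], 110]
    - [[0, 0, 0], [0, 0, 0], 120]
    - [[0, 0, 0], [0, 0, 0], 130]
    - [[0, 0, 0], [0, 0, 0], 140]
    - [[0, 0, 0], [0, 0, 0], 150]
    - [[0, 0, 0], [0, 0, 0], 150]
  squeeze: 20

```text
time: 3.95
tool_pos: [0.5715, -0.2208, 0.1156]
tool_rot: [180.0, -1.2, 94.5]
ft_force: [-1.6, -0.4, 6.2]
grip_width: 0.044
gripper_force: 19.7
```

```bash
python3 -c "
from h import *
P,Q,s=cur(); print(s['ft_force'],s['torque'],s['grip_width'],s['gripper_force'],P)
X=lambda y:[.5654-.0764*(y+.15),y,.1422+.0217*(y+.15)]; print(X(P[1]))
"
```

```text
[-1.61554402 -0.44699255  6.18255163] [0.11208185 0.13563695 0.02603676] 0.04395495968739327 19.661807119846344 [ 0.57153759 -0.22083862  0.11555655]
[np.float64(0.5708120704371011), np.float64(-0.22083861828666423), np.float64(0.14066280198317938)]
```

The fingers drag the roller down onto the axle as they close, giving +6 N up. Raising in small steps to centre it.

>>> arm_command:
  targets:
    - [[0, 0, -0.005], [0, 0, 0], 150]
    - [[0, 0, -0.01], [0, 0, 0], 150]
    - [[0, 0, -0.01], [0, 0, 0], 150]

```text
time: 4.2
tool_pos: [0.5713, -0.2208, 0.1169]
tool_rot: [-180.0, -1.3, 94.5]
ft_force: [0.5, -0.0, -0.6]
grip_width: 0.0441
gripper_force: 20.4
```

>>> arm_command:
  targets:
    - [[0, 0, -0.005], [0, 0, 0], 150]
    - [[0, 0, -0.01], [0, 0, 0], 150]
    - [[0, 0, -0.01], [0, 0, 0], 150]

```text
time: 4.45
tool_pos: [0.5714, -0.2208, 0.119]
tool_rot: [180.0, -1.3, 94.5]
ft_force: [0.1, 0.4, -0.9]
grip_width: 0.0442
gripper_force: 20.4
```

>>> arm_command:
  targets:
    - [[0.03, 0, -0.003], [0, 0, 0], 150]
    - [[0.06, 0, -0.003], [0, 0, 0], 150]
    - [[0.09, 0, -0.003], [0, 0, 0], 150]
    - [[0.12, 0, -0.003], [0, 0, 0], 150]
    - [[0.15, 0, -0.003], [0, 0, 0], 150]
    - [[0.18, 0, -0.003], [0, 0, 0], 150]
    - [[0.2, 0, -0.003], [0, 0, 0], 150]
    - [[0.2, 0, -0.003], [0, 0, 0], 150]

```text
time: 5.12
tool_pos: [0.5681, -0.18, 0.1204]
tool_rot: [-180.0, -1.3, 94.5]
ft_force: [-0.3, 1.0, -0.4]
grip_width: 0.0441
gripper_force: 20.4
```

```bash
python3 -c "
from h import *
P,Q,s=cur(); print(s['ft_force'],s['torque'],P)
"
```

```text
[-0.30691972  0.95032292 -0.39141499] [-0.02274116 -0.03225382  0.03277798] [ 0.56811763 -0.18000057  0.12041644]
```

>>> arm_command:
  targets:
    - [[0.03, 0, 0], [0, 0, 0], 150]
    - [[0.06, 0, 0], [0, 0, 0], 150]
    - [[0.09, 0, 0], [0, 0, 0], 150]
    - [[0.12, 0, 0], [0, 0, 0], 150]
    - [[0.15, 0, 0], [0, 0, 0], 150]
    - [[0.18, 0, 0], [0, 0, 0], 150]
    - [[0.18, 0, 0], [0, 0, 0], 150]

```text
time: 5.7
tool_pos: [0.5652, -0.1439, 0.1212]
tool_rot: [-180.0, -1.3, 94.5]
ft_force: [-0.2, 0.1, -0.8]
grip_width: 0.0437
gripper_force: 20.4
```

>>> arm_command:
  targets:
    - [[0, 0, -0.005], [0, 0, 0], 150]
    - [[0, 0, -0.01], [0, 0, 0], 150]
    - [[0, 0, -0.01], [0, 0, 0], 150]

```text
time: 5.95
tool_pos: [0.5655, -0.1453, 0.1234]
tool_rot: [180.0, -1.3, 94.5]
ft_force: [0.0, -0.4, -0.5]
grip_width: 0.0443
gripper_force: 20.4
```

>>> arm_command:
  targets:
    - [[0, 0, -0.005], [0, 0, 0], 150]
    - [[0, 0, -0.005], [0, 0, 0], 150]

```text
time: 6.12
tool_pos: [0.5654, -0.1454, 0.1243]
tool_rot: [180.0, -1.3, 94.5]
ft_force: [-0.1, -0.1, -0.9]
grip_width: 0.0436
gripper_force: 20.4
```

>>> arm_command:
  targets:
    - [[0, 0, -0.005], [0, 0, 0], 150]
    - [[0, 0, -0.005], [0, 0, 0], 150]

```text
time: 6.28
tool_pos: [0.5653, -0.1453, 0.1252]
tool_rot: [-180.0, -1.3, 94.5]
ft_force: [0.0, -0.0, -1.7]
grip_width: 0.0441
gripper_force: 20.6
```

>>> arm_command:
  targets:
    - [[0, 0, -0.004], [0, 0, 0], 150]
    - [[0, 0, -0.004], [0, 0, 0], 150]

```text
time: 6.45
tool_pos: [0.5653, -0.1452, 0.1258]
tool_rot: [-180.0, -1.3, 94.5]
ft_force: [-0.1, -2.1, -3.9]
grip_width: 0.0441
gripper_force: 21.0
```

>>> arm_command:
  targets:
    - [[0, 0, 0.01], [0, 0, 0], 150]
    - [[0, 0, 0.03], [0, 0, 0], 150]
    - [[0, 0, 0.036], [0, 0, 0], 150]
    - [[0, 0, 0.036], [0, 0, 0], 150]

```text
time: 6.78
tool_pos: [0.5652, -0.1449, 0.1183]
tool_rot: [-180.0, -1.3, 94.5]
ft_force: [0.5, 0.1, -1.5]
grip_width: 0.0443
gripper_force: 21.3
```

>>> arm_command:
  targets:
    - [[0, 0, 0.005], [0, 0, 0], 150]
    - [[0, 0, 0.005], [0, 0, 0], 150]

```text
time: 6.95
tool_pos: [0.5653, -0.1449, 0.1176]
tool_rot: [-180.0, -1.3, 94.5]
ft_force: [-0.8, -0.7, -0.6]
grip_width: 0.0437
gripper_force: 21.3
```

>>> arm_command:
  targets:
    - [[0, 0, 0.005], [0, 0, 0], 150]
    - [[0, 0, 0.005], [0, 0, 0], 150]

```text
time: 7.12
tool_pos: [0.5654, -0.145, 0.1167]
tool_rot: [180.0, -1.3, 94.5]
ft_force: [-0.1, -0.1, -1.1]
grip_width: 0.044
gripper_force: 21.3
```

>>> arm_command:
  targets:
    - [[0, 0, 0.004], [0, 0, 0], 150]
    - [[0, 0, 0.004], [0, 0, 0], 150]

```text
time: 7.28
tool_pos: [0.5655, -0.145, 0.1161]
tool_rot: [180.0, -1.3, 94.5]
ft_force: [0.5, 0.1, 3.9]
grip_width: 0.0438
gripper_force: 21.5
```

>>> arm_command:
  targets:
    - [[0, 0, 0.004], [0, 0, 0], 150]
    - [[0, 0, 0.004], [0, 0, 0], 150]

```text
time: 7.45
tool_pos: [0.5656, -0.145, 0.1155]
tool_rot: [180.0, -1.2, 94.5]
ft_force: [-0.8, 0.1, 6.5]
grip_width: 0.0437
gripper_force: 21.7
```

>>> arm_command:
  targets:
    - [[0, 0, -0.015], [0, 0, 0], 150]
    - [[0, 0.01, -0.0265], [0, 0, 0], 150]
    - [[0, 0.015, -0.0265], [0, 0, 0], 150]
    - [[0, 0.015, -0.0265], [0, 0, 0], 150]

```text
time: 7.78
tool_pos: [0.5686, -0.1448, 0.1204]
tool_rot: [180.0, -1.3, 94.5]
ft_force: [-0.3, 0.1, -0.3]
grip_width: 0.0438
gripper_force: 21.3
```

>>> arm_command:
  targets:
    - [[0, 0.004, 0], [0, 0, 0], 150]
    - [[0, 0.004, 0], [0, 0, 0], 150]

```text
time: 7.95
tool_pos: [0.569, -0.1447, 0.1202]
tool_rot: [-180.0, -1.3, 94.5]
ft_force: [-1.3, -0.7, -0.3]
grip_width: 0.0438
gripper_force: 21.3
```

>>> arm_command:
  targets:
    - [[0, 0.003, 0], [0, 0, 0], 150]
    - [[0, 0.003, 0], [0, 0, 0], 150]

```text
time: 8.12
tool_pos: [0.5694, -0.1446, 0.1202]
tool_rot: [-179.9, -1.3, 94.5]
ft_force: [-2.6, 0.4, -1.0]
grip_width: 0.0438
gripper_force: 21.2
```

>>> arm_command:
  targets:
    - [[0, -0.015, 0], [0, 0, 0], 150]
    - [[0, -0.03, 0], [0, 0, 0], 150]
    - [[0, -0.037, 0], [0, 0, 0], 150]
    - [[0, -0.037, 0], [0, 0, 0], 150]

```text
time: 8.45
tool_pos: [0.5621, -0.1453, 0.1206]
tool_rot: [180.0, -1.3, 94.5]
ft_force: [0.0, -0.5, -1.6]
grip_width: 0.0439
gripper_force: 21.3
```

>>> arm_command:
  targets:
    - [[0, -0.003, 0], [0, 0, 0], 150]
    - [[0, -0.003, 0], [0, 0, 0], 150]

```text
time: 8.62
tool_pos: [0.5618, -0.1454, 0.1205]
tool_rot: [180.0, -1.3, 94.5]
ft_force: [-0.3, 0.0, -1.3]
grip_width: 0.0441
gripper_force: 21.3
```

>>> arm_command:
  targets:
    - [[0, -0.003, 0], [0, 0, 0], 150]
    - [[0, -0.003, 0], [0, 0, 0], 150]

```text
time: 8.78
tool_pos: [0.5611, -0.1454, 0.1204]
tool_rot: [-180.0, -1.3, 94.5]
ft_force: [0.2, 0.1, -0.5]
grip_width: 0.0443
gripper_force: 21.3
```

>>> arm_command:
  targets:
    - [[0, -0.003, 0], [0, 0, 0], 150]
    - [[0, -0.003, 0], [0, 0, 0], 150]

```text
time: 8.95
tool_pos: [0.5608, -0.1454, 0.1205]
tool_rot: [180.0, -1.3, 94.5]
ft_force: [1.9, 0.3, -1.8]
grip_width: 0.0439
gripper_force: 21.2
```

>>> arm_command:
  targets:
    - [[0, -0.003, 0], [0, 0, 0], 150]
    - [[0, -0.003, 0], [0, 0, 0], 150]

```text
time: 9.12
tool_pos: [0.5604, -0.1454, 0.1205]
tool_rot: [179.9, -1.3, 94.5]
ft_force: [3.5, 1.9, -0.5]
grip_width: 0.044
gripper_force: 21.2
```

Lateral contacts are at x=0.5609 and 0.5690, so the centre is 0.5650. The vertical contacts, z 0.1164 and 0.1252, give a centre of 0.1208. I'll recentre, advance to just before the collar and probe again.

>>> arm_command:
  targets:
    - [[0, 0.012, 0], [0, 0, 0], 150]
    - [[0, 0.023, 0], [0, 0, 0], 150]
    - [[0.03, 0.023, 0], [0, 0, 0], 150]
    - [[0.05, 0.023, 0], [0, 0, 0], 150]
    - [[0.06, 0.023, 0], [0, 0, 0], 150]
    - [[0.06, 0.023, 0], [0, 0, 0], 150]

```text
time: 9.62
tool_pos: [0.5634, -0.1325, 0.1207]
tool_rot: [-180.0, -1.3, 94.5]
ft_force: [-1.3, -0.1, -1.0]
grip_width: 0.0441
gripper_force: 21.3
```

>>> arm_command:
  targets:
    - [[0, 0, 0.008], [0, 0, 0], 150]
    - [[0, 0, 0.015], [0, 0, 0], 150]
    - [[0, 0, 0.015], [0, 0, 0], 150]

```text
time: 9.87
tool_pos: [0.5635, -0.1331, 0.1174]
tool_rot: [-180.0, -1.3, 94.5]
ft_force: [-1.0, -0.4, -1.0]
grip_width: 0.0439
gripper_force: 21.3
```

>>> arm_command:
  targets:
    - [[0, 0, 0.003], [0, 0, 0], 150]
    - [[0, 0, 0.003], [0, 0, 0], 150]

```text
time: 10.03
tool_pos: [0.5636, -0.1332, 0.117]
tool_rot: [-180.0, -1.3, 94.5]
ft_force: [-0.2, 0.2, -0.2]
grip_width: 0.0438
gripper_force: 21.3
```

>>> arm_command:
  targets:
    - [[0, 0, 0.003], [0, 0, 0], 150]
    - [[0, 0, 0.003], [0, 0, 0], 150]

```text
time: 10.2
tool_pos: [0.5637, -0.1331, 0.1166]
tool_rot: [180.0, -1.3, 94.5]
ft_force: [0.1, 0.1, 1.6]
grip_width: 0.0437
gripper_force: 21.4
```

>>> arm_command:
  targets:
    - [[0, 0.003, -0.01], [0, 0, 0], 150]
    - [[0, 0.003, -0.021], [0, 0, 0], 150]
    - [[0.008, 0.003, -0.021], [0, 0, 0], 150]
    - [[0.016, 0.003, -0.021], [0, 0, 0], 150]
    - [[0.016, 0.003, -0.021], [0, 0, 0], 150]

```text
time: 10.62
tool_pos: [0.5639, -0.1295, 0.1208]
tool_rot: [-180.0, -1.3, 94.5]
ft_force: [0.1, 0.9, -0.1]
grip_width: 0.0439
gripper_force: 21.3
```

>>> arm_command:
  targets:
    - [[0.005, 0, 0], [0, 0, 0], 150]
    - [[0.01, 0, 0], [0, 0, 0], 150]
    - [[0.01, 0, 0], [0, 0, 0], 150]

```text
time: 10.87
tool_pos: [0.5637, -0.1277, 0.1208]
tool_rot: [-180.0, -1.3, 94.5]
ft_force: [-0.4, -0.0, 0.1]
grip_width: 0.0436
gripper_force: 21.3
```

>>> arm_command:
  targets:
    - [[0.005, 0, 0], [0, 0, 0], 150]
    - [[0.01, 0, 0], [0, 0, 0], 150]
    - [[0.01, 0, 0], [0, 0, 0], 150]

```text
time: 11.12
tool_pos: [0.5636, -0.1258, 0.1208]
tool_rot: [-180.0, -1.3, 94.5]
ft_force: [-0.2, -0.5, -0.2]
grip_width: 0.0438
gripper_force: 21.3
```

>>> arm_command:
  targets:
    - [[0.005, 0, 0], [0, 0, 0], 150]
    - [[0.01, 0, 0], [0, 0, 0], 150]
    - [[0.01, 0, 0], [0, 0, 0], 150]

```text
time: 11.37
tool_pos: [0.5635, -0.1237, 0.1209]
tool_rot: [-180.0, -1.3, 94.5]
ft_force: [0.2, -0.1, -1.2]
grip_width: 0.0434
gripper_force: 21.3
```

>>> arm_command:
  targets:
    - [[0.005, 0, 0], [0, 0, 0], 150]
    - [[0.01, 0, 0], [0, 0, 0], 150]
    - [[0.01, 0, 0], [0, 0, 0], 150]

```text
time: 11.62
tool_pos: [0.5633, -0.1218, 0.1209]
tool_rot: [-180.0, -1.3, 94.5]
ft_force: [-0.4, -0.2, -0.2]
grip_width: 0.0435
gripper_force: 21.3
```

>>> arm_command:
  targets:
    - [[0.005, 0, 0], [0, 0, 0], 150]
    - [[0.01, 0, 0], [0, 0, 0], 150]
    - [[0.01, 0, 0], [0, 0, 0], 150]

```text
time: 11.87
tool_pos: [0.5632, -0.1198, 0.121]
tool_rot: [-180.0, -1.3, 94.5]
ft_force: [0.4, -0.2, -0.7]
grip_width: 0.044
gripper_force: 21.3
```

>>> arm_command:
  targets:
    - [[0.005, 0, 0], [0, 0, 0], 150]
    - [[0.01, 0, 0], [0, 0, 0], 150]
    - [[0.015, 0, 0], [0, 0, 0], 150]
    - [[0.02, 0, 0], [0, 0, 0], 150]
    - [[0.02, 0, 0], [0, 0, 0], 150]

```text
time: 12.28
tool_pos: [0.5628, -0.1158, 0.1211]
tool_rot: [-180.0, -1.3, 94.5]
ft_force: [-0.4, -0.0, -1.2]
grip_width: 0.0441
gripper_force: 21.3
```

>>> arm_command:
  targets:
    - [[0.005, 0, 0], [0, 0, 0], 150]
    - [[0.01, 0, 0], [0, 0, 0], 150]
    - [[0.015, 0, 0], [0, 0, 0], 150]
    - [[0.02, 0, 0], [0, 0, 0], 150]
    - [[0.02, 0, 0], [0, 0, 0], 150]

```text
time: 12.7
tool_pos: [0.5625, -0.1118, 0.1212]
tool_rot: [-180.0, -1.3, 94.5]
ft_force: [-0.2, -0.3, 0.0]
grip_width: 0.0441
gripper_force: 21.3
```

```bash
python3 -c "
from h import *
P,Q,s=cur(); print(s['ft_force'],s['torque'],P)
"
```

```text
[-0.20453958 -0.27958313  0.03622913] [-0.00158306 -0.00116324  0.03998195] [ 0.56253546 -0.11176608  0.12116961]
```

>>> arm_command:
  targets:
    - [[0.007, 0, 0], [0, 0, 0], 150]
    - [[0.015, 0, 0], [0, 0, 0], 150]
    - [[0.022, 0, 0], [0, 0, 0], 150]
    - [[0.03, 0, 0], [0, 0, 0], 150]
    - [[0.03, 0, 0], [0, 0, 0], 150]

```text
time: 13.12
tool_pos: [0.562, -0.1057, 0.1213]
tool_rot: [-180.0, -1.3, 94.5]
ft_force: [1.4, -0.7, -0.7]
grip_width: 0.0441
gripper_force: 21.3
```

>>> arm_command:
  targets:
    - [[0.007, 0, 0], [0, 0, 0], 150]
    - [[0.015, 0, 0], [0, 0, 0], 150]
    - [[0.022, 0, 0], [0, 0, 0], 150]
    - [[0.03, 0, 0], [0, 0, 0], 150]
    - [[0.03, 0, 0], [0, 0, 0], 150]

```text
time: 13.53
tool_pos: [0.5616, -0.0997, 0.1214]
tool_rot: [-180.0, -1.3, 94.5]
ft_force: [0.5, -0.0, -0.7]
grip_width: 0.044
gripper_force: 21.3
```

>>> arm_command:
  targets:
    - [[0.007, 0, 0], [0, 0, 0], 150]
    - [[0.015, 0, 0], [0, 0, 0], 150]
    - [[0.022, 0, 0], [0, 0, 0], 150]
    - [[0.03, 0, 0], [0, 0, 0], 150]
    - [[0.03, 0, 0], [0, 0, 0], 150]

```text
time: 13.95
tool_pos: [0.5611, -0.0937, 0.1216]
tool_rot: [-180.0, -1.3, 94.5]
ft_force: [0.2, 0.5, -1.2]
grip_width: 0.0439
gripper_force: 21.3
```

>>> arm_command:
  targets:
    - [[0.01, 0, 0], [0, 0, 0], 150]
    - [[0.02, 0, 0], [0, 0, 0], 150]
    - [[0.03, 0, 0], [0, 0, 0], 150]
    - [[0.04, 0, 0], [0, 0, 0], 150]
    - [[0.05, 0, 0], [0, 0, 0], 150]
    - [[0.06, 0, 0], [0, 0, 0], 150]
    - [[0.07, 0, 0], [0, 0, 0], 150]
    - [[0.08, 0, 0], [0, 0, 0], 150]

```text
time: 14.62
tool_pos: [0.5599, -0.0779, 0.1219]
tool_rot: [-180.0, -1.3, 94.5]
ft_force: [0.0, -0.1, -0.4]
grip_width: 0.0441
gripper_force: 21.3
```

>>> arm_command:
  targets:
    - [[0.1, 0, 0], [0, 0, 0], 150]
    - [[0.2, 0, -0.03], [0, 0, 0], 150]
    - [[0.3, 0, -0.1], [0, 0, 0], 150]
    - [[0.4, 0, -0.2], [0, 0, 0], 150]
    - [[0.45, 0, -0.3], [0, 0, 0], 150]
    - [[0.45, 0, -0.3], [0, 0, 0], 150]

```text
time: 15.12
tool_pos: [0.554, 0.0121, 0.1873]
tool_rot: [179.7, -1.2, 94.6]
ft_force: [0.3, -0.2, 0.6]
grip_width: 0.0441
gripper_force: 21.3
```

```bash
python3 -c "
from h import *
p,d=robot.capture('side'); np.save('pics/side3.npy',d); cv2.imwrite('pics/side3.png',p); cv2.imwrite('pics/s3.png',cv2.resize(p[130:330,230:450],None,fx=3,fy=3,interpolation=cv2.INTER_CUBIC)); print(cur()[0],proj('side',cur()[0]+[0,0,.019])); go([.58,.14,.17],YR(60))
"
```

```text
[0.553542   0.01121961 0.18553182] [305.75492533 179.54687913]
shift [0.6294 0.1832 0.0918] turn [-0.0015 -0.0104  0.2883] t 15.17
```

View pics/s3.png

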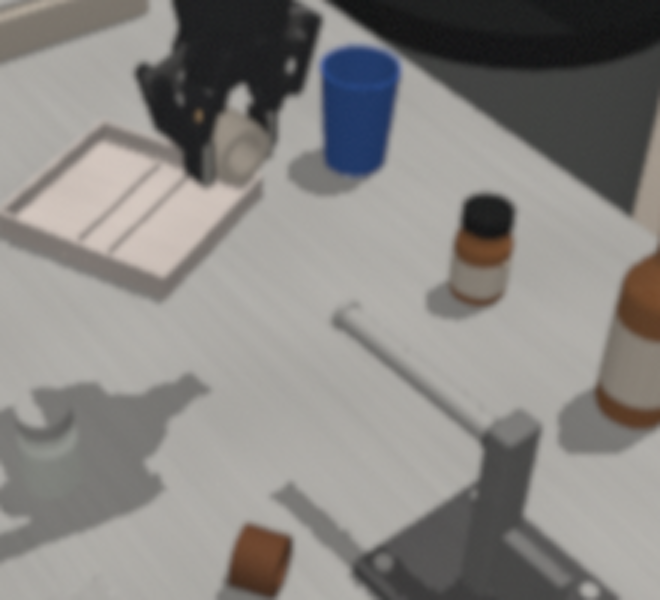

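The roller is held free of the axle at (240,150) in the crop, and the axle is bare. Next I'll check the cup's clearance and go over the tray.

```bash
python3 -c "
from meas import *
X,uv,h=pts('top',(190,235,130,180)); m=(h[:,0]>100)&(h[:,0]<125)&(h[:,1]>120)&(X[:,2]>.05); print('cup',X[m].min(0),X[m].max(0),m.sum())
X,uv,h=pts('side',(230,380,130,230),'3'); P=np.array([.5535,.0112,.2067]); m=(np.linalg.norm(X-P,axis=1)<.035)&(h[:,2]>110)&(h[:,1]<75); print('roller',m.sum(),X[m].mean(0),X[m].min(0),X[m].max(0))
go([.555,.15,.17],YR(52))
"
```

```text
cup [0.76053747 0.13978519 0.05003288] [0.83262273 0.20824916 0.10541407] 566
roller 353 [0.5541929  0.00100987 0.21193895] [ 0.51986897 -0.00861241  0.18742351] [0.58174597 0.02465536 0.23239707]
shift [0.6893 0.0626 0.0927] turn [-0.0023 -0.0104  0.3549] t 15.17
```

>>> arm_command:
  targets:
    - [[0.2, 0.02, 0], [0, -0.01, 0.06], 150]
    - [[0.4, 0.04, 0], [0, -0.01, 0.12], 150]
    - [[0.55, 0.06, 0.04], [0, -0.01, 0.18], 150]
    - [[0.69, 0.06, 0.09], [0, -0.01, 0.24], 150]
    - [[0.69, 0.06, 0.09], [0, -0.01, 0.3], 150]
    - [[0.69, 0.06, 0.09], [0, -0.01, 0.35], 150]
    - [[0.69, 0.06, 0.09], [0, -0.01, 0.35], 150]
    - [[0.69, 0.06, 0.09], [0, -0.01, 0.35], 150]

```text
time: 15.83
tool_pos: [0.5538, 0.1489, 0.1677]
tool_rot: [-179.5, 0.2, 52.4]
ft_force: [0.1, -0.4, -0.4]
grip_width: 0.0438
gripper_force: 21.3
```

```bash
python3 -c "
from h import *
go([.5855,.2163,.07],YR(25.4)); go([.5855,.2163,.10],YR(25.4))
"
```

```text
shift [ 0.3659 -0.0758  0.4877] turn [-0.0036  0.0029  0.2252] t 15.83
shift [ 0.3653 -0.0771  0.3378] turn [-0.0036  0.0029  0.2252] t 15.83
```

>>> arm_command:
  targets:
    - [[0.15, -0.03, 0.05], [0, 0.002, 0.06], 150]
    - [[0.3, -0.06, 0.1], [-0.003, 0.003, 0.12], 150]
    - [[0.366, -0.076, 0.18], [-0.003, 0.003, 0.18], 150]
    - [[0.366, -0.076, 0.28], [-0.003, 0.003, 0.225], 150]
    - [[0.366, -0.076, 0.38], [-0.003, 0.003, 0.225], 150]
    - [[0.366, -0.076, 0.45], [-0.003, 0.003, 0.225], 150]
    - [[0.366, -0.076, 0.488], [-0.003, 0.003, 0.225], 150]
    - [[0.366, -0.076, 0.488], [-0.003, 0.003, 0.225], 150]

```text
time: 16.5
tool_pos: [0.5851, 0.216, 0.0692]
tool_rot: [-179.9, 0.1, 25.5]
ft_force: [0.5, 0.9, -0.6]
grip_width: 0.0437
gripper_force: 21.3
```

```bash
python3 -c "
from meas import *
p,d=robot.capture('side'); np.save('pics/side4.npy',d); cv2.imwrite('pics/side4.png',p); cv2.imwrite('pics/s4.png',cv2.resize(p[130:250,210:360],None,fx=4,fy=4,interpolation=cv2.INTER_CUBIC)); P=cur()[0]; print(P)
go([.5855,.2163,.012],YR(25.4))
"
```

```text
[0.58562463 0.216244   0.07045361]
shift [-5.000e-04 -2.000e-04  2.923e-01] turn [-0.0005 -0.      0.001 ] t 16.55
```

View pics/s4.png

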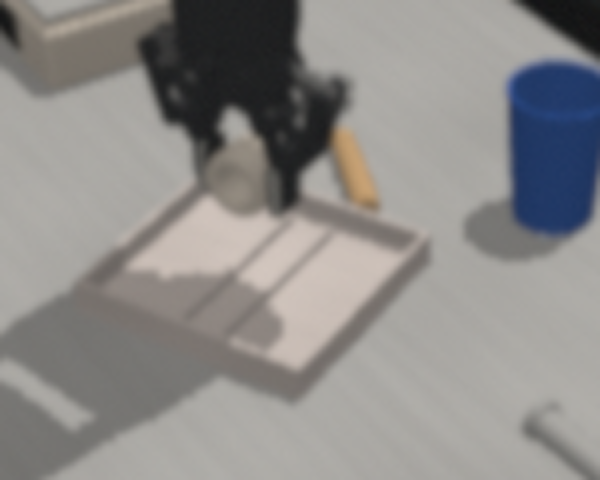

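The roller hangs over the tray at (235,175) with its axis along the ribs. The rib lines run from (290,222) to (185,318) and (333,235) to (230,340). I'll cross-check the rib midline from this view.

```bash
python3 -c "
from h import *
c=np.array([.5855,.2163]); a=np.radians(25.4); n=np.array([-np.sin(a),np.cos(a)])
for q in [(290,222),(185,318),(333,235),(230,340)]:
    X=plane('side',np.array(q)/4+[209.6,129.6],.009); print(X.round(4),'tray y',((X[:2]-c)@n).round(4))
for q in [(212,180),(318,408),(272,150),(373,380)]:
    X=plane('top',np.array(q)/5+[139.6,189.6],.009); print('top',X.round(4),((X[:2]-c)@n).round(4))
"
```

```text
[0.6372 0.2526 0.009 ] tray y 0.0106
[0.5284 0.2026 0.009 ] tray y 0.0121
[0.6534 0.2241 0.009 ] tray y -0.0221
[0.541  0.1679 0.009 ] tray y -0.0246
top [0.6371 0.2581 0.009 ] 0.0156
top [0.5208 0.203  0.009 ] 0.0157
top [0.6517 0.2286 0.009 ] -0.0173
top [0.5338 0.1764 0.009 ] -0.0139
```

>>> arm_command:
  targets:
    - [[0, 0.004, 0.07], [0, 0, 0], 150]
    - [[0, 0.004, 0.14], [0, 0, 0], 150]
    - [[0, 0.004, 0.21], [0, 0, 0], 150]
    - [[0, 0.004, 0.25], [0, 0, 0], 150]
    - [[0, 0.004, 0.28], [0, 0, 0], 150]
    - [[0, 0.004, 0.28], [0, 0, 0], 150]

```text
time: 17.05
tool_pos: [0.5862, 0.2159, 0.0149]
tool_rot: [-179.9, -0.1, 25.5]
ft_force: [0.3, 0.5, -0.4]
grip_width: 0.044
gripper_force: 21.3
```

>>> arm_command:
  targets:
    - [[0, 0, 0.005], [0, 0, 0], 150]
    - [[0, 0, 0.01], [0, 0, 0], 150]
    - [[0, 0, 0.01], [0, 0, 0], 150]

```text
time: 17.3
tool_pos: [0.5865, 0.2162, 0.0138]
tool_rot: [-180.0, -0.1, 25.5]
ft_force: [-0.3, 0.4, -0.9]
grip_width: 0.0439
gripper_force: 21.3
```

>>> arm_command:
  targets:
    - [[0, 0, 0.005], [0, 0, 0], 150]
    - [[0, 0, 0.005], [0, 0, 0], 150]

```text
time: 17.47
tool_pos: [0.5863, 0.2161, 0.0125]
tool_rot: [-180.0, -0.1, 25.5]
ft_force: [-0.0, -0.1, -0.5]
grip_width: 0.0437
gripper_force: 21.3
```

>>> arm_command:
  targets:
    - [[0, 0, 0.005], [0, 0, 0], 150]
    - [[0, 0, 0.005], [0, 0, 0], 150]
    - [[0, 0, 0.005], [0, 0, 0], 150]

```text
time: 17.72
tool_pos: [0.5862, 0.2161, 0.0112]
tool_rot: [-180.0, -0.1, 25.5]
ft_force: [-0.0, -0.4, -0.9]
grip_width: 0.0439
gripper_force: 21.3
```

>>> arm_command:
  targets:
    - [[0, 0, 0.004], [0, 0, 0], 150]
    - [[0, 0, 0.004], [0, 0, 0], 150]
    - [[0, 0, 0.004], [0, 0, 0], 150]

```text
time: 17.97
tool_pos: [0.5862, 0.2161, 0.0104]
tool_rot: [-180.0, -0.1, 25.5]
ft_force: [0.1, -0.0, -1.0]
grip_width: 0.0439
gripper_force: 21.3
```

>>> arm_command:
  targets:
    - [[0, 0, 0.003], [0, 0, 0], 150]
    - [[0, 0, 0.003], [0, 0, 0], 150]
    - [[0, 0, 0.003], [0, 0, 0], 150]

```text
time: 18.22
tool_pos: [0.5862, 0.2161, 0.0098]
tool_rot: [-180.0, -0.1, 25.5]
ft_force: [0.7, -0.5, -0.7]
grip_width: 0.0439
gripper_force: 21.3
```

>>> arm_command:
  targets:
    - [[0, 0, 0.003], [0, 0, 0], 150]
    - [[0, 0, 0.003], [0, 0, 0], 150]
    - [[0, 0, 0.003], [0, 0, 0], 150]

```text
time: 18.47
tool_pos: [0.5862, 0.2161, 0.0092]
tool_rot: [-180.0, -0.1, 25.5]
ft_force: [-0.2, -0.8, -0.5]
grip_width: 0.0439
gripper_force: 21.3
```

>>> arm_command:
  targets:
    - [[0, 0, 0.003], [0, 0, 0], 150]
    - [[0, 0, 0.003], [0, 0, 0], 150]
    - [[0, 0, 0.003], [0, 0, 0], 150]

```text
time: 18.72
tool_pos: [0.5863, 0.2162, 0.0088]
tool_rot: [-180.0, -0.1, 25.5]
ft_force: [-1.1, 0.1, 0.8]
grip_width: 0.0439
gripper_force: 21.4
```

>>> arm_command:
  targets:
    - [[0, 0, 0.003], [0, 0, 0], 150]
    - [[0, 0, 0.003], [0, 0, 0], 150]
    - [[0, 0, 0.003], [0, 0, 0], 150]

```text
time: 18.97
tool_pos: [0.5864, 0.2162, 0.0085]
tool_rot: [-180.0, -0.1, 25.5]
ft_force: [-2.1, 0.5, 5.8]
grip_width: 0.0436
gripper_force: 21.6
```

Contact is at TCP z 0.0088, where expected. Easing slightly toward the centre, then opening slowly.

>>> arm_command:
  targets:
    - [[0, -0.003, -0.001], [0, 0, 0], 150]
    - [[0, -0.003, -0.001], [0, 0, 0], 150]
    - [[0, -0.003, -0.001], [0, 0, 0], 120]
    - [[0, -0.003, -0.001], [0, 0, 0], 110]
    - [[0, -0.003, -0.001], [0, 0, 0], 100]
    - [[0, -0.003, -0.001], [0, 0, 0], 90]
    - [[0, -0.003, -0.001], [0, 0, 0], 70]
    - [[0, -0.003, -0.001], [0, 0, 0], 50]

```text
time: 19.63
tool_pos: [0.586, 0.2166, 0.0082]
tool_rot: [-180.0, -0.1, 25.5]
ft_force: [-0.5, -0.2, -0.5]
grip_width: 0.0688
gripper_force: 0.0
```

```bash
python3 -c "
from meas import *
p,d=robot.capture('side'); np.save('pics/side5.npy',d); cv2.imwrite('pics/side5.png',p); cv2.imwrite('pics/s5.png',cv2.resize(p[140:240,220:340],None,fx=5,fy=5,interpolation=cv2.INTER_CUBIC)); print(cur()[2]['ft_force'],cur()[2]['grip_width'])
"
```

```text
[-0.21879962 -0.61553756  0.61851805] 0.0687373062861422
```

View pics/s5.png

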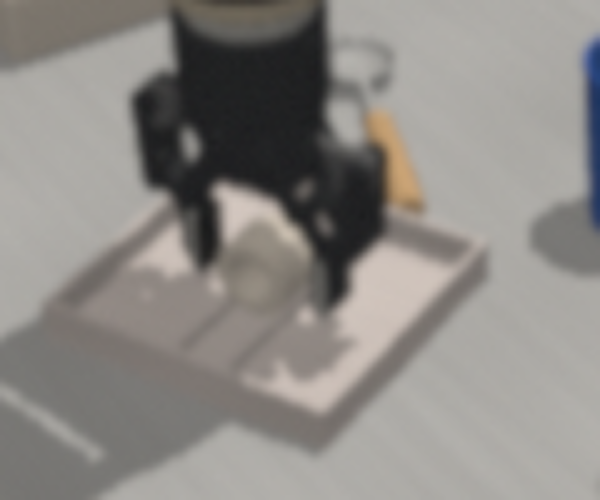

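The roller, at (262,268), sits between the rib lines with the fingers clear on both sides. Opening a little more and lifting straight up.

>>> arm_command:
  targets:
    - [[0, 0, 0], [0, 0, 0], 0]
    - [[0, 0, 0], [0, 0, 0], 0]
    - [[0, 0, -0.05], [0, 0, 0], 0]
    - [[0, 0, -0.12], [0, 0, 0], 0]
    - [[0, 0, -0.25], [0, 0, 0], 0]
    - [[0, 0, -0.45], [0, 0, 0], 0]
    - [[0, 0, -0.65], [0, 0, 0], 0]
    - [[0, 0, -0.85], [0, 0, 0], 0]

```text
time: 20.35
tool_pos: [0.5854, 0.2163, 0.1808]
tool_rot: [-180.0, -0.1, 25.5]
ft_force: [0.4, -0.0, 0.7]
grip_width: 0.0851
gripper_force: 0.0
```

>>> arm_command:
  targets:
    - [[-0.2, 0, 0], [0, 0, 0], 0]
    - [[-0.4, 0.2, 0], [0, 0, 0], 0]
    - [[-0.5, 0.4, 0], [0, 0, 0], 0]
    - [[-0.5, 0.6, 0], [0, 0, 0], 0]
    - [[-0.5, 0.8, 0], [0, 0, 0], 0]
    - [[-0.5, 0.9, 0], [0, 0, 0], 0]
    - [[-0.5, 0.9, 0], [0, 0, 0], 0]

```text
time: 20.93
tool_pos: [0.575, 0.0061, 0.1788]
tool_rot: [179.9, -0.2, 25.3]
ft_force: [-1.0, -0.0, -0.1]
grip_width: 0.085
gripper_force: 0.0
```

```bash
python3 -c "
from fit import *
for n in('top','side'):
    p,d=robot.capture(n); np.save(f'pics/{n}6.npy',d); cv2.imwrite(f'pics/{n}6.png',p)
a=cv2.imread('pics/top6.png')[180:310,135:265]; b=cv2.imread('pics/side6.png')[150:240,220:330]
im=np.zeros((400,800,3),np.uint8); im[:400,:400]=cv2.resize(a,(400,400)); im[:327,400:]=cv2.resize(b,(400,327)); cv2.imwrite('pics/f6.png',im)
a=np.radians(25.4); R=np.array([[np.cos(a),np.sin(a)],[-np.sin(a),np.cos(a)]])
for n,box in(('top',(150,250,195,295)),('side',(230,320,150,232))):
    X,uv,h=pts(n,box,'6'); m=(X[:,2]>.032)&(X[:,2]<.065); Y=(X[m][:,:2]-[.5855,.2163])@R.T; print(n,m.sum(),'tray xy',Y.min(0),Y.max(0),np.median(Y,0),'zmax',X[m][:,2].max())
"
```

```text
top 243 tray xy [-0.01663036 -0.01987459] [0.01716854 0.02241359] [-0.0006649 -0.0008184] zmax 0.056235140899088876
side 182 tray xy [-0.01710364 -0.02606448] [0.0183256  0.01883322] [-0.00386508 -0.01098082] zmax 0.053786220483918235
```

View pics/f6.png

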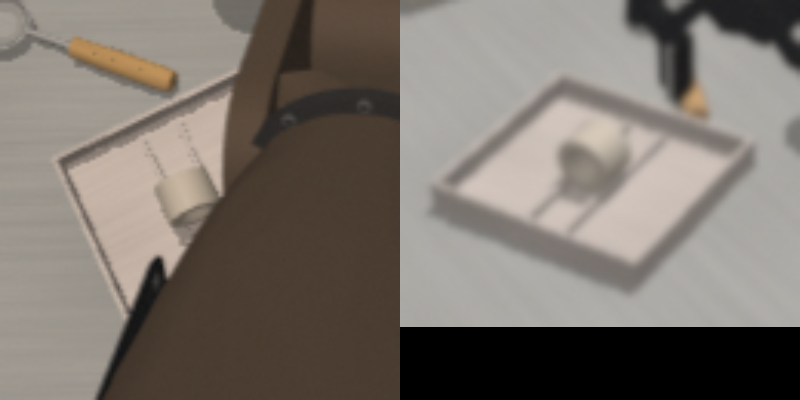

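The roller lies centred between the ribs and lengthwise along them: top view (187,193), side view (592,155), top at about 53 mm. The arm is clear of everything.

```bash
python3 -c "
from plant import robot
print(robot.hand_in())"
```

```text
the job is handed in; nothing more can be done
None
```

The white roller came off over the collar without catching (highest wrist-force reading about 7 N), now lies lengthwise between the tray's ribs with the gripper clear, and was handed in at about 21 s; no verdict came back.

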